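# Start the dust extractor and hold the starter dial

### The arm

A 6-joint arm with a two-finger parallel gripper is mounted at the origin on a cart in front of the work surface, level with it; the furniture and walls round the work are solid. World frame = base frame: x ahead of the robot, y to its left, z up, the work surface at z = 0. Lengths are in m, angles in rad, forces in N, time in s.
With the tool pointing down it reaches from about 0.3 to 0.875 m from the base axis. Payload 6.4 kg.
Tool frame: the origin (TCP) lies between the finger pads; the fingertips stand ctrl.tip_extent ahead of it and the grasp point (between the pads) is the TCP (ctrl.tip_extent is the distance from the TCP to the fingertips, in m); z points along the fingers, y is the line along which they close (so a half turn about z gives the same grasp; the last joint's range is limited). The gripper opens to 85 mm and grips with 20 to 120 N. Pads are 22 mm wide; open, the fingers measure 114 mm over their backs; the gripper's body (76 mm by 85 mm) begins 54 mm behind the grasp point. The pads swing forward as they close: fully open they stand 13 mm farther back than shut.
Start: joints at [1.01, 0.181, 1.607, -0, 1.354, -0.206], TCP at [0.2, 0.539, 0.25] pointing down, gripper open.
Joint ranges: [-2.99, 2.99], [-0.89, 2.07], [0.3, 2.58], [-1.14, 4.28], [0, 2.63], [-3.12, 3.12]. Speed limits (rad/s): [2.57, 2.57, 3.01, 3.14, 3.14, 3.14].

### API

Orientations are given as a unit quaternion [w, x, y, z].
In Python, from bench import ctrl gives the robot as it stands.
- The arm moves only by the tool send_rows, never from a script. Its arguments are lists of equal length, an entry for each row: "dr": the turn, a rotation vector about the tool's x, y, z in units of 6 degrees (1.0 is 6 degrees), a list of three; "xyz": the shift along the tool's x, y, z in cm, a list of three; "jaw": the opening in per cent of the stroke, from 0 (shut) to 100 (fully open). In form: {"dr": [[wx, wy, wz], ...], "xyz": [[dx, dy, dz], ...], "jaw": [jaw, ...]}. A call has exactly 8 rows; each row is the pose to reach, as a shift and turn from the pose commanded when the call began, along the tool's axes at that moment; what a row does not reach only later rows make up. A row lasts 1/8 s, in which the tool goes at most 62.5 mm and 10.7 degrees, less where a joint would pass 70% of its speed; a pose out of reach is approached as far as the arm can. A call with a gripper value outside its range is refused whole. The fingers move at their own pace and stop on an object; the grip force is fixed at half the most. Time passes only in rows, so rows that repeat a pose let the fingers close, or fill a call up. It gives the time, the measured TCP pose, the force, the opening and the grip force at its end, in the units of the state.
- ctrl.get_obs(): the state, without advancing time (a new reading comes with each control period).
- ctrl.camera(name): name is "scene" or "top" or "wrist"; returns the picture (400x640x3 uint8, red, green, blue); there is no depth.
- ctrl.calibration(name): a dict with "camera_matrix" (3x3 intrinsics, pixels), "world_from_camera" (4x4, takes a point from camera to world coordinates). Camera axes: x right, y up, looking along -z (the intrinsics and any distortion apply to the point x, -y, -z); pixel columns grow to the right and rows downward; lengths in m; the calibration is good to about 2 mm. A picture is of the moment at which its call begins: read the wrist's pose just before it. calibration takes no time and is no camera call; for the wrist camera it gives the pose at the moment of the call.
- ctrl.hand_in(): hands the job in; it is judged then, once.
The state is a dict: "time_s": time; "q": joint angles; "dq": joint speeds; "joint_efforts": joint torques, N m; "eef_pos": TCP position; "eef_rot": TCP orientation; "wrist_force": force on the tool from outside, world axes, zero at the start; "torque": the same for the moment, N m; "opening": opening from 0.0 (shut) to 1.0 (fully open); "grasp_force": force on a finger pad.
Only numpy, scipy, OpenCV 4.12 (cv2) and the standard library are available. Lean on these libraries where they do the work, as an engineer would, in place of code of your own. Each camera call takes 0.05 s, during which the arm holds its last target. There are 200 camera calls.

### The job

Start the dust extractor from its two control boxes on the bench: on the key station press the round key, then the square key, then the long narrow bar key, each fully down and one at a time, letting each come back up. Then turn the dial of the starter box clockwise past its first two clicks to the third, the last, and hold it there against its return spring: the program finishes while the fingers still hold the dial, without letting go. Leave the loose things on the bench where they lie.

Things in the scene. Friction and masses are not known exactly. Their poses are not given: they have to be found in the camera images.
- key_station: grey box fixed to the table, 90 mm (its x) x 170 mm (its y) x 45 mm high, top with three grey spring keys in a row along y, 50 mm apart, told apart by shape; their order varies. Origin: centre of its underside; x roughly away from the robot, z up. It stands left or right of the starter box; position and yaw vary.
- key_round_top (a point): round key, 29 mm across. Cap top stands 10 mm above the aluminium face of the key station (55 mm above the table); it sits in a dark collar 2 mm high. Site: centre of the cap's top face, moves with it; z up, x and y as the station's.
- key_square_top (a point): square key, 27x27 mm. Cap top stands 10 mm above the aluminium face of the key station (55 mm above the table); it sits in a dark collar 2 mm high. Site: centre of the cap's top face, moves with it; z up, x and y as the station's.
- key_bar_top (a point): long narrow bar key, 45 mm along the station's x, 15 mm along its y. Cap top stands 10 mm above the aluminium face of the key station (55 mm above the table); it sits in a dark collar 2 mm high. Site: centre of the cap's top face, moves with it; z up, x and y as the station's.
- key_round (a joint): round key: travel of this key in m: 0 = up, 0.006 = fully down; springs back up by itself; about 1.5 N to start it, 5 N fully down.
- key_square (a joint): square key: travel of this key in m: 0 = up, 0.006 = fully down; springs back up by itself; about 1.5 N to start it, 5 N fully down.
- key_bar (a joint): bar key: travel of this key in m: 0 = up, 0.006 = fully down; springs back up by itself; about 1.5 N to start it, 5 N fully down.
- starter_box: grey box fixed to the table, 130x130 mm, top 60 mm above the table, one black dial (vertical axis) in the middle of the top. A click roller 10 mm high sits on the top, 35 to 60 mm from the axis on the -x side. Raised marks show where the pointer stands: a dull one at rest, then bright groups of one, two and three strokes for the first, second and third position. Origin: centre of its underside; x roughly away from the robot, z up.
- dial_bar: upright grip bar on the black dial, turning with it: 16 mm thick, 60 mm long, 26 mm high, flat sides, bright line and pointed nose at one end; stands on a round skirt 68 mm across. Origin: on the dial's axis at the bar's foot, 73 mm above the table. x along the bar to the nose (+-30 mm), y across, z up. At rest x points 0.6 rad anticlockwise (from above) of the box's x, at the third 0.6 clockwise.
- dial (a joint): dial angle in rad, clockwise from above: 0 = rest, clicks (detents) at 0.4, 0.8 and 1.2 (the third), end stop at 1.24. The clicks are only felt as bumps: a spring (0.05 N m at rest, 0.087 at the third, some 0.015 N m more or less at the bumps midway between clicks) always turns it back to 0 when let go.
- screwdriver_flat: flat screwdriver with yellow handle, lying, 35x221x31 mm; loose bystander, leave alone. Origin: centre of its underside.
- pencil: red pencil, lying, 12x158x8 mm; loose bystander, leave alone. Origin: centre of its underside.
- bracket_1: small bent steel bracket, 22x51x32 mm, between the two boxes; loose bystander, leave alone. Origin: centre of its underside.
- marker: white marker with cap, lying, 20x140x22 mm; loose bystander, leave alone. Origin: centre of its underside.
- sanding_block: brown sanding block, 48x76x25 mm; loose bystander, leave alone. Origin: centre of its underside.
- masking_tape: roll of masking tape lying flat, 88 mm across, 24 mm high; loose bystander, leave alone. Origin: centre of its underside.
- bit_case: flat bit case, 62x88x26 mm; loose bystander, leave alone. Origin: centre of its underside.

How it is judged:
By the outcome, as a careful person would: the job done as asked, in the order asked, and still so for the second after the job is handed in, while the arm keeps its last pose, push and grip.
It also fails if it takes over 56 s, if anything falls off the work surface, if the arm or the gripper's body presses on something with over 40 N, if the wrist force passes 120 N, or if a joint passes its speed limit or range.

## Working session

There is one attempt and no reset: what is moved stays moved. The work goes in short steps, Python scripts to look and compute and a tool call to move; the robot and the scene stay as the last step left them, time stands still between calls to the robot, and variables do not carry over. Pictures are saved under pics/ and viewed, at most 10 in all, crops included, and the job is handed in when it is done.

Besides the shell and the picture viewer there is one more tool, called after ">>>" by a JSON object that holds its "op" and its "data". send_rows: Moves the arm, as the interface text tells. Its arguments: {"type":"object","properties":{"dr":{"type":"array","items":{"type":"array","items":{"type":"number"}}},"xyz":{"type":"array","items":{"type":"array","items":{"type":"number"}}},"jaw":{"type":"array","items":{"type":"number"}}},"required":["dr","xyz","jaw"]}

```bash
mkdir -p pics; python3 - <<'E'
from bench import ctrl
import cv2, numpy as np
o=ctrl.get_obs()
print(o['time_s'],o['eef_pos'],o['eef_rot'],ctrl.tip_extent,o['opening'],o['wrist_force'])
for n in ['top','scene']:
    im=ctrl.camera(n); cv2.imwrite(f'pics/{n}0.png',im[:,:,::-1])
    c=ctrl.calibration(n); print(n,{k:np.round(v,4).tolist() if not isinstance(v,str) else v for k,v in c.items()})
E
```

```text
0.0 [0.19946861 0.53874447 0.24939522] [-3.18587515e-04  1.76498024e-01  9.84300614e-01 -8.04157728e-04] 0.019 0.9978423691783426 [-0.27505825  0.1243598   1.06343856]
top {'camera_matrix': [[414.4134, 0.0, 325.7636], [0.0, 414.4134, 197.8805], [0.0, 0.0, 1.0]], 'world_from_camera': [[0.0064, 0.9825, -0.1863, 0.3757], [-0.9997, 0.0022, -0.0225, 0.0516], [-0.0217, 0.1864, 0.9822, 1.018], [0.0, 0.0, 0.0, 1.0]]}
scene {'camera_matrix': [[408.2985, 0.0, 317.0516], [0.0, 408.2985, 199.91], [0.0, 0.0, 1.0]], 'world_from_camera': [[0.81, 0.2461, -0.5323, -0.0562], [-0.5864, 0.3513, -0.7298, -0.7229], [0.0074, 0.9033, 0.4289, 0.5452], [0.0, 0.0, 0.0, 1.0]]}
```

View pics/top0.png

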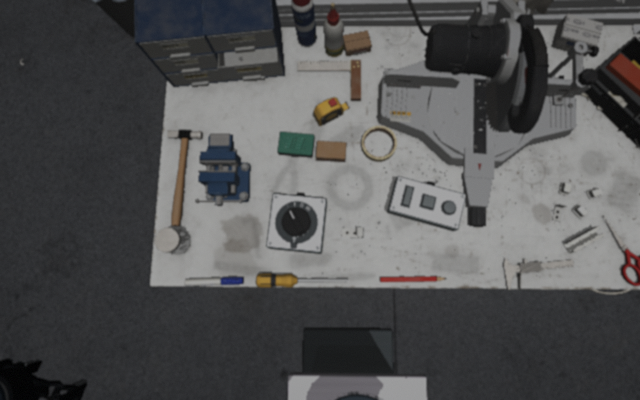

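The top view shows the starter box around (297,222), the key station around (427,202), with bar, square and round keys from left to right. The pencil, screwdriver and bracket lie nearby. I'll enlarge the boxes next.

```bash
python3 - <<'E'
import cv2
im=cv2.imread('pics/top0.png')[165:265,255:475]
im=cv2.resize(im,None,fx=3.6,fy=3.6,interpolation=cv2.INTER_CUBIC)
im2=cv2.convertScaleAbs(im,alpha=1.3,beta=10)
cv2.imwrite('pics/top0c.png',im2)
E
```

```text
(no output)
```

View pics/top0c.png

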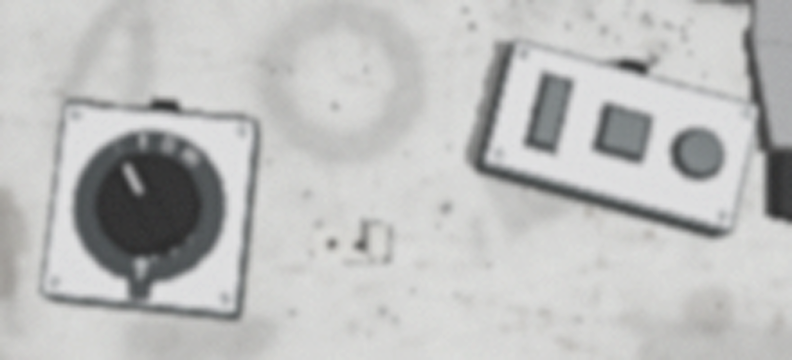

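Enlarged, the keys sit at crop (549,114) bar, (623,131) square and (697,152) round. The dial box corners are (68,101), (257,118), (240,318), (43,296), and the bright line is at (132,178). The saw's arm is close to the right of the round key.

```bash
cat > h.py <<'E'
import numpy as np
from bench import ctrl
from scipy.spatial.transform import Rotation as R
def ray(c,uv,z):
    K=c['camera_matrix'];T=np.array(c['world_from_camera'])
    d=np.linalg.solve(np.array(K),[uv[0],uv[1],1.]);d=T[:3,:3]@(d*[1,-1,-1]);p=T[:3,3]
    return p+d*(z-p[2])/d[2]
def pose():
    o=ctrl.get_obs();q=np.array(o['eef_rot']);return np.array(o['eef_pos']),R.from_quat(np.roll(q,-1)),o
def go(p,xax=None):
    """tool-frame shift in cm, and turn in 6deg units, to a tool-down pose at p, tool x along yaw xax"""
    e,r,o=pose();s=r.inv().apply(np.array(p)-e)*100
    d=None
    if xax is not None:
        x=np.array([np.cos(xax),np.sin(xax),0]);z=np.array([0,0,-1.]);t=R.from_matrix(np.c_[x,np.cross(z,x),z])
        d=(r.inv()*t).as_rotvec()/np.radians(6)
    return np.round(s,2),None if d is None else np.round(d,2)
E
python3 - <<'E'
from h import *
import cv2
c=ctrl.calibration('top')
f=lambda u,v:(255+u/3.6,165+v/3.6)
for n,u,z in [('bar',(549,114),.055),('sq',(623,131),.055),('rnd',(697,152),.055)]+[('sc',k,.06) for k in [(68,101),(257,118),(240,318),(43,296)]]+[('kc',k,.045) for k in [(515,42),(757,104),(729,230),(485,165)]]+[('line0',(125,164),.099),('line1',(140,192),.099),('dialskirt',(149,205),.073)]:
    print(n,ray(c,f(*u),z).round(4))
im=cv2.imread('pics/scene0.png'); print(pose()[1].as_matrix().round(3))
cv2.imwrite('pics/scene0b.png',cv2.convertScaleAbs(cv2.resize(im[30:370,60:600],(800,504),interpolation=cv2.INTER_CUBIC),alpha=1.4,beta=10))
E
```

```text
bar [ 0.5617 -0.119   0.055 ]
sq [ 0.5505 -0.1667  0.055 ]
rnd [ 0.5368 -0.214   0.055 ]
sc [0.5687 0.1964 0.06  ]
sc [0.5577 0.0721 0.06  ]
sc [0.4278 0.0822 0.06  ]
sc [0.4412 0.2087 0.06  ]
kc [ 0.6126 -0.0996  0.045 ]
kc [ 0.5707 -0.2577  0.045 ]
kc [ 0.4871 -0.235   0.045 ]
kc [ 0.5294 -0.0778  0.045 ]
line0 [0.5208 0.1536 0.099 ]
line1 [0.5032 0.1438 0.099 ]
dialskirt [0.4985 0.1405 0.073 ]
[[-0.938  0.347 -0.001]
 [ 0.347  0.938 -0.001]
 [ 0.    -0.002 -1.   ]]
```

View pics/scene0b.png

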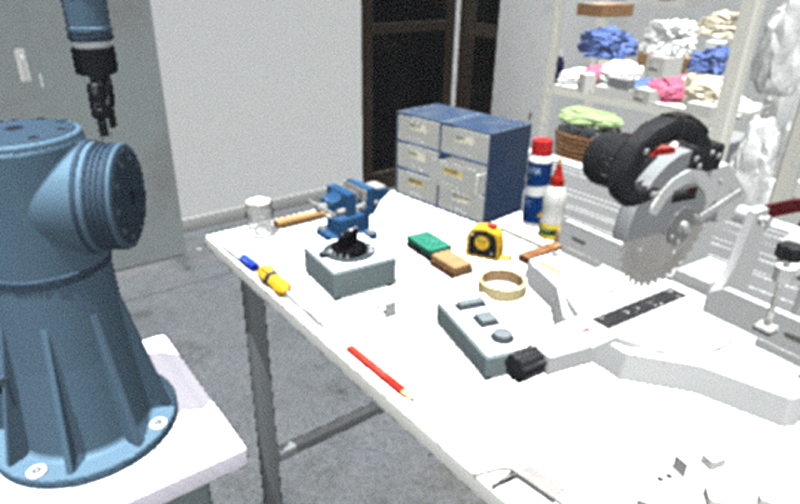

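The scene view shows the saw's knob and arm beside the station, at scene crop (525,362). They look low, so I'll check their height by triangulation and compute the first move.

```bash
python3 - <<'E'
from h import *
a,b=ctrl.calibration('top'),ctrl.calibration('scene')
u=(60+525*.675,30+362*.675)
for z in (.03,.06,.09,.12): print(z,ray(a,(478,215),z).round(3),ray(b,u,z).round(3))
print(go([.5375,-.2140,.14],np.radians(165.3)))
E
```

```text
0.03 [ 0.522 -0.29   0.03 ] [ 0.536 -0.265  0.03 ]
0.06 [ 0.518 -0.279  0.06 ] [ 0.502 -0.292  0.06 ]
0.09 [ 0.513 -0.269  0.09 ] [ 0.467 -0.318  0.09 ]
0.12 [ 0.509 -0.259  0.12 ] [ 0.433 -0.345  0.12 ]
(array([-57.85, -58.83,  11.02]), array([-0.01, -0.  , -0.94]))
```

>>> {"op": "send_rows", "data": {"dr": [[0,0,-0.2],[0,0,-0.4],[0,0,-0.6],[0,0,-0.9],[0,0,-0.9],[0,0,-0.9],[0,0,-0.9],[0,0,-0.9]], "xyz": [[-4,-4,0],[-8,-8,0],[-12,-12,0],[-16.3,-16.5,0],[-20.6,-21,1],[-25,-25.4,2],[-29.2,-29.8,3],[-33.5,-34.1,4]], "jaw": [0,0,0,0,0,0,0,0]}}

```text
time_s: 1.1
eef_pos: [0.3957, 0.1011, 0.2101]
eef_rot: [0.0, 0.13, 0.992, 0.0]
wrist_force: [1.1, -0.1, 0.2]
opening: 0.004
grasp_force: 0.0
```

```bash
python3 - <<'E'
from h import *
print(go([.5375,-.2140,.14],np.radians(165.3)),pose()[2]['opening'])
E
```

```text
(array([-21.82, -26.8 ,   7.01]), array([ 0.  ,  0.01, -0.04])) 0.0035490238523908854
```

>>> {"op": "send_rows", "data": {"dr": [[0,0,0],[0,0,0],[0,0,0],[0,0,0],[0,0,0],[0,0,0],[0,0,0],[0,0,0]], "xyz": [[-3.9,-4.8,0.5],[-7.8,-9.6,1.5],[-11.7,-14.4,3],[-15.6,-19.2,4.5],[-19,-23.5,6],[-21.5,-26.4,7],[-21.8,-26.8,7],[-21.8,-26.8,7]], "jaw": [0,0,0,0,0,0,0,0]}}

```text
time_s: 2.1
eef_pos: [0.5366, -0.2117, 0.1398]
eef_rot: [-0.001, 0.13, 0.991, 0.0]
wrist_force: [0.4, 1.6, -0.1]
opening: -0.004
grasp_force: 0.0
```

```bash
python3 - <<'E'
from h import *
import cv2
e,r,o=pose()
print(e,go([.5375,-.2140,.08],np.radians(165.3)),o['dq'])
c=ctrl.calibration('wrist');im=ctrl.camera('wrist')
T=np.array(c['world_from_camera']);K=np.array(c['camera_matrix'])
for n,p in [('rnd',[.5368,-.214,.055]),('sq',[.5505,-.1667,.055]),('bar',[.5617,-.119,.055])]:
    q=T[:3,:3].T@(np.array(p)-T[:3,3]);q=K@(q*[1,-1,-1]);print(n,(q[:2]/q[2]).round(1))
cv2.imwrite('pics/w1.png',im[:,:,::-1])
E
```

```text
[ 0.53655912 -0.21165159  0.13984104] (array([-0.16, -0.21,  5.98]), array([ 0.01, -0.01, -0.04])) [ 0.01920828 -0.02546512  0.01504351  0.00111861  0.00080859  0.00144481]
rnd [318.8 218.2]
sq [392.2 219.6]
bar [465.4 217.6]
```

View pics/w1.png

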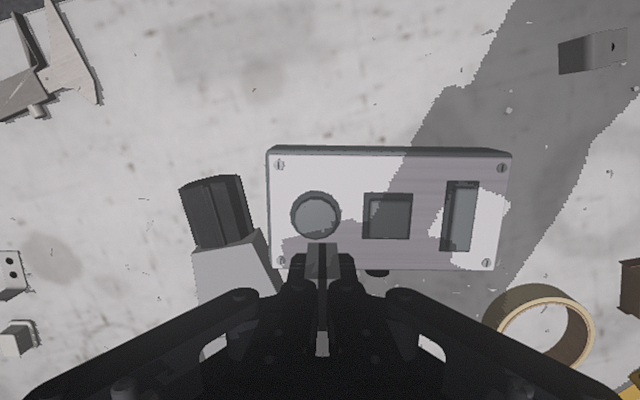

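The wrist view shows round at (315,217), square at (387,217) and bar at (460,216), so my estimates are within 3 mm. I'll average the two and press round.

>>> {"op": "send_rows", "data": {"dr": [[0,0,0],[0,0,0],[0,0,0],[0,0,0],[0,0,0],[0,0,0],[0,0,0],[0,0,0]], "xyz": [[-0.1,-0.3,2],[-0.1,-0.3,4],[-0.1,-0.3,5.5],[-0.1,-0.3,6.2],[-0.1,-0.3,6.6],[-0.1,-0.3,7.0],[-0.1,-0.3,7.3],[-0.1,-0.3,7.3]], "jaw": [0,0,0,0,0,0,0,0]}}

```text
time_s: 3.15
eef_pos: [0.5375, -0.2152, 0.0681]
eef_rot: [0.0, 0.13, 0.992, -0.0]
wrist_force: [-1.6, 2.2, 5.2]
opening: 0.001
grasp_force: 3.0
```

>>> {"op": "send_rows", "data": {"dr": [[0,0,0],[0,0,0],[0,0,0],[0,0,0],[0,0,0],[0,0,0],[0,0,0],[0,0,0]], "xyz": [[0,0,0.1],[0,0,0.2],[0,0,0.2],[0,0,0.2],[0,0,0.2],[0,0,0.2],[0,0,0.2],[0,0,0.2]], "jaw": [0,0,0,0,0,0,0,0]}}

```text
time_s: 4.15
eef_pos: [0.5375, -0.2153, 0.0678]
eef_rot: [0.0, 0.13, 0.992, -0.0]
wrist_force: [-8.7, 5.5, 20.1]
opening: -0.003
grasp_force: 9.8
```

Round key bottomed with 20 N. Next I'll lift, shift 5 cm along the station's y, and press square.

>>> {"op": "send_rows", "data": {"dr": [[0,0,0],[0,0,0],[0,0,0],[0,0,0],[0,0,0],[0,0,0],[0,0,0],[0,0,0]], "xyz": [[0,0,-1.5],[0,0,-3],[0,0,-3],[0,2.5,-3],[0,5,-3],[0,5,-3],[0,5,-2],[0,5,-1.5]], "jaw": [0,0,0,0,0,0,0,0]}}

```text
time_s: 5.15
eef_pos: [0.5494, -0.1674, 0.0791]
eef_rot: [-0.001, 0.13, 0.991, 0.0]
wrist_force: [-0.4, 0.7, -0.8]
opening: 0.001
grasp_force: 0.0
```

>>> {"op": "send_rows", "data": {"dr": [[0,0,0],[0,0,0],[0,0,0],[0,0,0],[0,0,0],[0,0,0],[0,0,0],[0,0,0]], "xyz": [[0,0,0.4],[0,0,0.8],[0,0,1.1],[0,0,1.4],[0,0,1.5],[0,0,1.5],[0,0,1.5],[0,0,1.5]], "jaw": [0,0,0,0,0,0,0,0]}}

```text
time_s: 6.15
eef_pos: [0.55, -0.1673, 0.0678]
eef_rot: [-0.0, 0.13, 0.992, -0.0]
wrist_force: [-10.8, 1.5, 21.6]
opening: 0.001
grasp_force: 11.0
```

>>> {"op": "send_rows", "data": {"dr": [[0,0,0],[0,0,0],[0,0,0],[0,0,0],[0,0,0],[0,0,0],[0,0,0],[0,0,0]], "xyz": [[0,0,-1.5],[0,0,-3],[0,0,-3],[0,2.5,-3],[0,5,-3],[0,5,-3],[0,5,-2],[0,5,-1.5]], "jaw": [0,0,0,0,0,0,0,0]}}

```text
time_s: 7.15
eef_pos: [0.5623, -0.1191, 0.079]
eef_rot: [-0.001, 0.13, 0.991, 0.0]
wrist_force: [0.2, 0.3, 0.7]
opening: 0.002
grasp_force: 0.0
```

>>> {"op": "send_rows", "data": {"dr": [[0,0,0],[0,0,0],[0,0,0],[0,0,0],[0,0,0],[0,0,0],[0,0,0],[0,0,0]], "xyz": [[0,0,0.4],[0,0,0.8],[0,0,1.1],[0,0,1.4],[0,0,1.5],[0,0,1.5],[0,0,1.5],[0,0,1.5]], "jaw": [0,0,0,0,0,0,0,0]}}

```text
time_s: 8.15
eef_pos: [0.5629, -0.119, 0.0678]
eef_rot: [-0.0, 0.13, 0.992, -0.0]
wrist_force: [-11.4, 1.7, 21.4]
opening: -0.001
grasp_force: 11.0
```

```bash
python3 - <<'E'
from h import *
print(go([.499,.140,.18],np.radians(209.4)))
E
```

```text
(array([ 12.84,  23.37, -11.24]), array([-0.01, -0.01, -7.38]))
```

All three keys are down and back up, apart from the bar, which releases now. I'll move above the dial.

>>> {"op": "send_rows", "data": {"dr": [[0,0,0],[0,0,0],[0,0,-1],[0,0,-2.5],[0,0,-4],[0,0,-5.5],[0,0,-7],[0,0,-7.4]], "xyz": [[0,0,-2],[0,0,-6],[2,4,-9],[4.5,8.3,-11.2],[7,12.8,-11.2],[9.5,17.3,-11.2],[11.8,21.5,-11.2],[12.8,23.4,-11.2]], "jaw": [0,0,20,60,60,60,60,60]}}

```text
time_s: 9.15
eef_pos: [0.4988, 0.143, 0.1777]
eef_rot: [0.0, -0.257, 0.966, 0.0]
wrist_force: [0.1, -1.0, 0.1]
opening: 0.599
grasp_force: 0.0
```

>>> {"op": "send_rows", "data": {"dr": [[0,0,0],[0,0,0],[0,0,0],[0,0,0],[0,0,0],[0,0,0],[0,0,0],[0,0,0]], "xyz": [[0,0,0],[0,0,0],[0,0,0],[0,0,0],[0,0,0],[0,0,0],[0,0,0],[0,0,0]], "jaw": [60,60,60,60,60,60,60,60]}}

```text
time_s: 10.15
eef_pos: [0.4996, 0.1405, 0.1773]
eef_rot: [0.0, -0.254, 0.967, -0.0]
wrist_force: [-0.3, -0.8, 0.1]
opening: 0.601
grasp_force: 0.0
```

```bash
python3 - <<'E'
from h import *
import cv2
e,r,o=pose()
print(e,go([.499,.140,.096],np.radians(209.4)))
c=ctrl.calibration('wrist');im=ctrl.camera('wrist')
np.savez('w2.npz',T=c['world_from_camera'],K=c['camera_matrix'])
T=np.array(c['world_from_camera']);K=np.array(c['camera_matrix'])
d=np.array([np.cos(np.radians(29.4)),np.sin(np.radians(29.4)),0])
for n,p in [('nose',[.499,.14,.099]+.03*d),('tail',[.499,.14,.099]-.03*d)]:
    q=T[:3,:3].T@(np.array(p)-T[:3,3]);q=K@(q*[1,-1,-1]);q=(q[:2]/q[2]);print(n,q.round(1))
cv2.imwrite('pics/w2.png',cv2.convertScaleAbs(im[:,:,::-1].copy(),alpha=1.3,beta=15))
E
```

```text
[0.49956688 0.14054594 0.17729324] (array([ 0.08, -0.02,  8.13]), array([-0.  ,  0.  ,  0.01]))
nose [322.2 261.4]
tail [322.4 173.7]
```

View pics/w2.png

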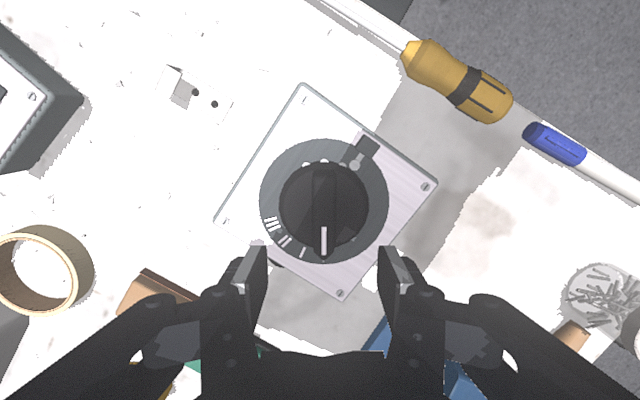

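The wrist view shows the dial bar upright in the image with its nose at about (324,257) and tail at (325,167). The box corners are (303,84), (437,186), (342,299) and (215,220).

```bash
python3 - <<'E'
from h import *
w=np.load('w2.npz');c=dict(camera_matrix=w['K'],world_from_camera=w['T'])
P=[ray(c,u,.06) for u in [(303,84),(437,186),(342,299),(215,220)]]
print(np.mean(P,0),[np.linalg.norm(P[i]-P[i-1]).round(4) for i in range(4)])
print(ray(c,(324.5,203),.073),ray(c,(324,257),.099),ray(c,(325,167),.099))
E
```

```text
[0.4978427  0.14117312 0.06      ] [np.float64(0.1215), np.float64(0.1233), np.float64(0.1192), np.float64(0.1215)]
[0.49507712 0.13965411 0.073     ] [0.52169196 0.15420013 0.099     ] [0.46840739 0.12463315 0.099     ]
```

>>> {"op": "send_rows", "data": {"dr": [[0,0,0],[0,0,0],[0,0,0],[0,0,0],[0,0,0],[0,0,0],[0,0,0],[0,0,0]], "xyz": [[0.2,0,2],[0.2,0,4],[0.2,0,6],[0.2,0,7.3],[0.2,0,7.8],[0.2,0,8.2],[0.2,0,8.2],[0.2,0,8.2]], "jaw": [60,60,60,60,60,60,60,60]}}

```text
time_s: 11.2
eef_pos: [0.4983, 0.1395, 0.0958]
eef_rot: [0.0, -0.254, 0.967, -0.0]
wrist_force: [0.5, -0.7, 0.2]
opening: 0.599
grasp_force: 0.0
```

>>> {"op": "send_rows", "data": {"dr": [[0,0,0],[0,0,0],[0,0,0],[0,0,0],[0,0,0],[0,0,0],[0,0,0],[0,0,0]], "xyz": [[0,0,0],[0,0,0],[0,0,0],[0,0,0],[0,0,0],[0,0,0],[0,0,0],[0,0,0]], "jaw": [40,30,20,10,0,0,0,0]}}

```text
time_s: 12.2
eef_pos: [0.4974, 0.1404, 0.0957]
eef_rot: [-0.0, -0.254, 0.967, 0.001]
wrist_force: [-3.7, 4.1, 5.6]
opening: 0.175
grasp_force: 59.6
```

Gripped, about 16 mm. Turning clockwise (positive about the tool's z).

>>> {"op": "send_rows", "data": {"dr": [[0,0,0.7],[0,0,1.4],[0,0,2.1],[0,0,2.8],[0,0,3.5],[0,0,4.2],[0,0,5],[0,0,5.7]], "xyz": [[0,0,0],[0,0,0],[0,0,0],[0,0,0],[0,0,0],[0,0,0],[0,0,0],[0,0,0]], "jaw": [0,0,0,0,0,0,0,0]}}

```text
time_s: 13.2
eef_pos: [0.4971, 0.1414, 0.0957]
eef_rot: [-0.001, 0.042, 0.999, 0.002]
wrist_force: [-3.7, 9.6, 4.9]
opening: 0.169
grasp_force: 59.7
```

>>> {"op": "send_rows", "data": {"dr": [[0,0,0.8],[0,0,1.6],[0,0,2.4],[0,0,3.2],[0,0,4],[0,0,4.8],[0,0,5.4],[0,0,5.8]], "xyz": [[0,0,0],[0,0,0],[0,0,0],[0,0,0],[0,0,0],[0,0,0],[0,0,0],[0,0,0]], "jaw": [0,0,0,0,0,0,0,0]}}

```text
time_s: 14.2
eef_pos: [0.4975, 0.1424, 0.0957]
eef_rot: [-0.001, 0.339, 0.941, 0.002]
wrist_force: [-1.8, 14.3, 3.1]
opening: 0.176
grasp_force: 59.3
```

```bash
python3 - <<'E'
from h import *
import cv2
e,r,o=pose();x=r.as_matrix()[:,0];print(e,np.degrees(np.arctan2(x[1],x[0])),o['torque'],o['wrist_force'],o['q'])
im=ctrl.camera('wrist');cv2.imwrite('pics/w3.png',cv2.convertScaleAbs(cv2.resize(im[100:350,160:480,::-1],(768,600),interpolation=cv2.INTER_CUBIC),alpha=1.3,beta=15))
E
```

```text
[0.49753951 0.14242559 0.0956935 ] 140.38537841649023 [2.25599552 0.37766906 0.12029357] [-1.78647538 14.25192979  3.06435384] [ 0.04627792  0.25315916  1.86821976  0.005699    1.01986235 -0.83608956]
```

View pics/w3.png

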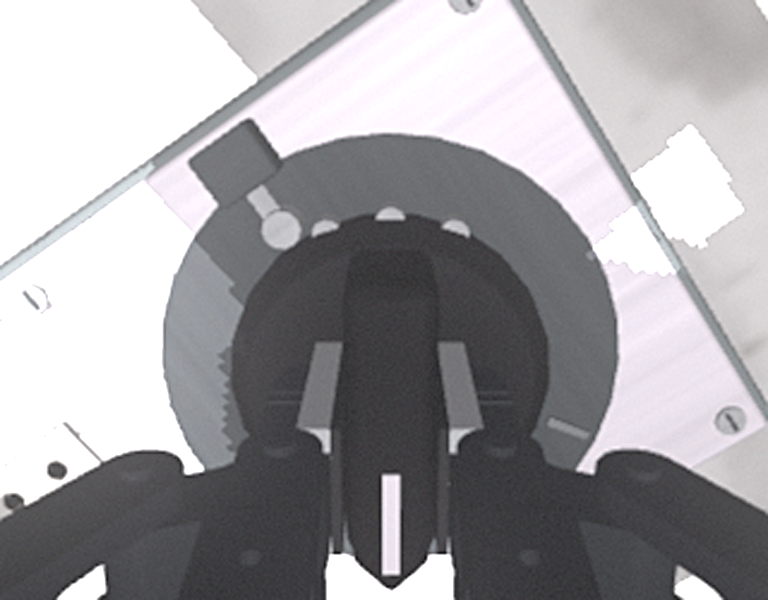

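The wrist view shows the fingers gripping the bar squarely, with the nose at crop (390,585). The tool yaw corresponds to a dial angle of about 1.20 rad. I'll add a slight push so it doesn't sag, then settle.

>>> {"op": "send_rows", "data": {"dr": [[0,0,0.1],[0,0,0.2],[0,0,0.2],[0,0,0.2],[0,0,0.2],[0,0,0.2],[0,0,0.2],[0,0,0.2]], "xyz": [[0,0,0],[0,0,0],[0,0,0],[0,0,0],[0,0,0],[0,0,0],[0,0,0],[0,0,0]], "jaw": [0,0,0,0,0,0,0,0]}}

```text
time_s: 15.25
eef_pos: [0.4976, 0.1425, 0.0957]
eef_rot: [-0.001, 0.348, 0.938, 0.002]
wrist_force: [-1.0, 13.8, 3.4]
opening: 0.172
grasp_force: 59.3
```

```bash
python3 - <<'E'
from h import *
import cv2
e,r,o=pose();x=r.as_matrix()[:,0];print(e,np.degrees(np.arctan2(x[1],x[0])),o['torque'],o['wrist_force'],o['opening'])
# box yaw from wrist corners seen before
w=np.load('w2.npz');c=dict(camera_matrix=w['K'],world_from_camera=w['T'])
P=[ray(c,u,.06)[:2] for u in [(303,84),(437,186),(342,299),(215,220)]]
for i in range(4):
    d=P[i]-P[i-1];print((np.degrees(np.arctan2(d[1],d[0]))+45)%90-45)
E
```

```text
[0.49755327 0.14245545 0.09570438] 139.27708516980374 [2.26449508 0.29020738 0.10737768] [-0.9665046  13.75044659  3.41106472] 0.17161132067410212
-5.575819103893394
-6.450803289711189
-6.417744257924902
-5.352315490663045
```

```bash
python3 -c "
from bench import ctrl
print(ctrl.hand_in())"
```

```text
the job is handed in; nothing more can be done
None
```

I pressed the round, square and bar keys fully down in that order, turned the dial to its third click (about 1.21 rad, estimated from the gripper's angle), and handed the job in at about 15 s with the fingers still holding it; the judge's verdict was not shown.

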